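Start the compressor from its control box

TASK

Start the compressor from the grey control box on the bench: press the small round key, then the square key, then the long bar-shaped key. Press them one at a time, each fully down, and let each spring back up before you press the next. Leave the big mushroom-headed stop button unpressed.

Things in the scene. Friction and masses are not known exactly. Their poses are not given: they have to be found in the camera images.
- round_key_top (a point): Small round black key, flat, 24 mm across, on the fixed grey control box (192 x 192 mm, lid 70 mm above the bench). Four black spring keys, 2 x 2, 80 mm apart, each on a 62 mm square collar 6 mm above the lid; which is where varies. Point: centre of its top, moving with it; 89 mm above the bench at rest, 81 mm fully down.
- square_key_top (a point): Square black key of the control box, 44 x 44 mm, flat. Like the others it goes straight down 8 mm (1.5 N to start, 4.5 N at the bottom stop) and springs back when let go; press from above with closed fingers. Point: centre of its top, moving with it; 89 mm above the bench at rest, 81 mm fully down.
- bar_key_top (a point): Long bar-shaped black key of the control box, 20 x 54 mm, flat; its y axis lies along the bar. Same 8 mm spring stroke and forces as the square key. Point: centre of its top, moving with it; 89 mm above the bench at rest, 81 mm fully down.
- stop_key_top (a point): Stop button of the control box, not to be pressed: a domed black mushroom head 52 mm across, taller than the keys, same 8 mm spring stroke. Point: top of the dome, 104 mm above the bench at rest. Beware: a fixed spray gun with a cup, 320 mm tall, stands left of the box near x 0.51, y 0.11 (60 mm round it); pass over it or between it and the robot.

How it is judged:
By the outcome, as a careful person would: the job done as asked, in the order asked, and still so for the second after the job is handed in, with the robot touching nothing.
It also fails if it takes over 56 s, if anything falls off the work surface, if the arm or the gripper's body presses on something with over 40 N, if the wrist force passes 120 N, or if a joint passes its speed limit or range.

ROBOT

A 6-joint arm with a two-finger parallel gripper is mounted at the origin on a cart in front of the work surface, level with it; the furniture and walls round the work are solid. World frame = base frame: x ahead of the robot, y to its left, z up, the work surface at z = 0. Lengths are in m, angles in rad, forces in N, time in s.
With the tool pointing down it reaches from about 0.4 to 0.925 m from the base axis. Payload 3.4 kg.
Tool frame: the origin (TCP) lies at the very end of the fingers, on their centre line; the grasp point (between the pads) lies 19 mm behind it; z points along the fingers, y is the direction in which the jaws open and shut (so a half turn about z gives the same grasp; the last joint's range is limited). The gripper opens to 85 mm and grips with 20 to 120 N. Pads are 22 mm wide; open, the fingers measure 114 mm over their backs; the gripper's body (76 mm by 85 mm) begins 54 mm behind the grasp point. The pads swing forward as they close: fully open they stand 13 mm farther back than shut.
Start: joints at [-1.188, 0.307, 1.506, -0, 1.328, -0.073], TCP at [0.254, -0.516, 0.231] pointing down, gripper open.
Joint ranges: [-3.12, 3.12], [-1.05, 2.28], [0.14, 2.33], [-1.42, 4.57], [0.1, 2.73], [-2.68, 2.68]. Speed limits (rad/s): [2.57, 2.57, 3.14, 3.14, 3.14, 3.14].

INTERFACE

Orientations are given as a unit quaternion [x, y, z, w].
In Python, from station import observe, read_camera, job_done, silhouettes, place_of gives the robot as it stands.
- The arm moves only by the tool step_arm, never from a script. Its argument "commands" is text: rows parted by semicolons, each of 6 numbers parted by spaces: the shift along the tool's x, y, z in cm, then the turn, a rotation vector about the tool's x, y, z in rad. A call has 1 to 12 rows; each row is the pose to reach, as a shift and turn from the pose commanded when the call began, along the tool's axes at that moment; what a row does not reach only later rows make up. A row lasts 1/12 s, in which the tool goes at most 41.7 mm and 7.16 degrees, less where a joint would pass 70% of its speed; a pose out of reach is approached as far as the arm can. A call with a gripper value outside its range is refused whole. "hand" is the finger opening in cm, from 0 to 8.54, set as the call begins (left out, the last holds). The fingers move at their own pace and stop on an object; the grip force is fixed at half the most. Time passes only in rows, so rows that repeat a pose let the fingers close. It gives the time, the measured TCP pose, the force and the opening at its end, in the units of the state.
- observe(): the state, without advancing time (a new reading comes with each control period).
- read_camera(name): name is "scene" or "top" or "wrist"; returns a dict with "color" (480x640x3 uint8, red, green, blue), "vfov" (degrees; the focal length in pixels is half the picture's height over the tangent of half this angle, whatever the lens; pixels are square), "cx", "cy" (the principal point, pixels), "rvec" (rotation vector, rad) and "tvec" (3), from world to camera coordinates, as OpenCV has them; the wrist camera has in their place "T_tool_cam" (4x4, takes a point from camera to tool coordinates, whose origin is the TCP and whose axes are the flange's). Camera axes: x right, y down, z forward; pixel columns grow to the right and rows downward; lengths in m; the calibration is good to about 2 mm. A picture is of the moment at which its call begins: read the wrist's pose just before it. There is no depth.
- job_done(): hands the job in, once; it reports no verdict.
Trained networks look in a picture, given as the dict that the camera call returned (one of the last four; its "shot" number tells which), for a name from the list of things; names that differ only in an ending like _2 or _b are one class to them, and where a whole thing is asked for, a point or a joint stands for the part that bears it (a point fixed in the world has none). Each returns a list of dicts, best first, with "p" (0 to 1); they miss things now and then, are a little off and sometimes report something else, mostly with a low value. They report only what shows in the picture. A call takes as long as a camera call.
- silhouettes(picture, thing): "pixels" (480x640 bool, what is visible of it) and "location" ([row, column] as shares, 0 to 1, of the picture: columns of its width, rows of its height, amid what is visible of it).
- place_of(picture, thing): "location" ([row, column] as shares, 0 to 1, of the picture: columns of its width, rows of its height: a listed point, or the origin of a listed thing).
The state is a dict: "time": time; "joint_pos": joint angles; "qd": joint speeds; "tau": joint torques, N m; "position": TCP position; "tcp_rot": TCP orientation; "ft_force": force on the tool from outside, world axes, zero at the start; "torque": the same for the moment, N m; "grip_width": finger opening in m.
Only numpy, scipy, OpenCV 4.12 (cv2) and the standard library are available. Lean on these libraries where they do the work, as an engineer would, in place of code of your own. Each camera call takes 0.05 s, during which the arm holds its last target. There are 200 camera calls.

## Working session

There is one attempt and no reset: what is moved stays moved. The work goes in short steps, Python scripts to look and compute and a tool call to move; the robot and the scene stay as the last step left them, time stands still between calls to the robot, and variables do not carry over. Pictures are saved under pics/ and viewed, about 8 in all and at most 12, crops included, and the job is handed in when it is done.

Besides the shell and the picture viewer there is one more tool, called after "Request:" as name(argument=value, ...), one argument or row to a line, values as JSON. step_arm: Moves the arm, as the interface text tells. Its arguments: {"type":"object","properties":{"commands":{"type":"string"},"hand":{"type":"number"}},"required":["commands"]}

```bash
mkdir -p pics
cat > h.py <<'E'
import numpy as np, cv2
from scipy.spatial.transform import Rotation as R
from station import *
N=["round_key_top","square_key_top","bar_key_top","stop_key_top"]
Z=[.089,.089,.089,.104]
def ray(c,loc,z,o=None):
    f=240/np.tan(np.radians(c["vfov"]/2))
    v=np.array([(loc[1]*640-c["cx"])/f,(loc[0]*480-c["cy"])/f,1])
    if "rvec" in c:
        M=cv2.Rodrigues(np.array(c["rvec"],float))[0]; p=-M.T@np.ravel(c["tvec"]); d=M.T@v
    else:
        T=np.array(c["T_tool_cam"]); Q=R.from_quat(o["tcp_rot"]).as_matrix()
        p=np.array(o["position"])+Q@T[:3,3]; d=Q@T[:3,:3]@v
    return p+d*(z-p[2])/d[2]
def find(cam):
    o=observe(); c=read_camera(cam)
    for n,z in zip(N,Z):
        for r in place_of(c,n)[:2]:
            print(cam,n,round(r["p"],2),np.array([r["location"][1]*640,r["location"][0]*480]).round(),ray(c,r["location"],z,o).round(4))
    return c
E
python3 - <<'E'
from h import *
o=observe();print(o)
a=find("top");b=find("scene")
cv2.imwrite("pics/a.png",a["color"][...,::-1]);cv2.imwrite("pics/b.png",b["color"][...,::-1])
E
```

```text
{'time': 0.0, 'joint_pos': array([-1.18749366e+00,  3.07587427e-01,  1.50766121e+00,  2.35889772e-05,
        1.32839181e+00, -7.34989102e-02]), 'qd': array([-2.63617229e-05, -1.39734225e-03,  4.36868210e-04, -2.10475485e-04,
       -1.72520206e-03, -7.83847682e-04]), 'tau': array([ 2.24698568e-03, -4.57541227e+01, -2.51913607e+01,  1.57138775e-04,
        1.31354149e-02,  4.40938464e-06]), 'position': array([ 0.25334944, -0.51541175,  0.23037737]), 'tcp_rot': array([ 9.74029867e-01,  2.26417247e-01, -1.46660395e-04, -1.01340383e-03]), 'ft_force': array([-0.75856351, -0.16117077, -1.1675271 ]), 'torque': array([-0.01790069,  0.00133199,  0.01655687]), 'grip_width': 0.08535514894085655}
top round_key_top 0.69 [370. 257.] [ 0.5036 -0.2853  0.089 ]
top square_key_top 0.65 [297. 222.] [ 0.5523 -0.1781  0.089 ]
top bar_key_top 0.55 [313. 274.] [ 0.4762 -0.2034  0.089 ]
top stop_key_top 0.83 [351. 205.] [ 0.5769 -0.2564  0.104 ]
top stop_key_top 0.45 [316. 276.] [ 0.4735 -0.2076  0.104 ]
scene round_key_top 0.49 [370. 255.] [ 0.5055 -0.285   0.089 ]
scene round_key_top 0.24 [299. 283.] [ 0.5545 -0.1815  0.089 ]
scene square_key_top 0.64 [301. 282.] [ 0.5547 -0.1849  0.089 ]
scene bar_key_top 0.8 [358. 296.] [ 0.4781 -0.2109  0.089 ]
scene stop_key_top 0.63 [320. 237.] [ 0.5759 -0.2591  0.104 ]
```

View pics/a.png

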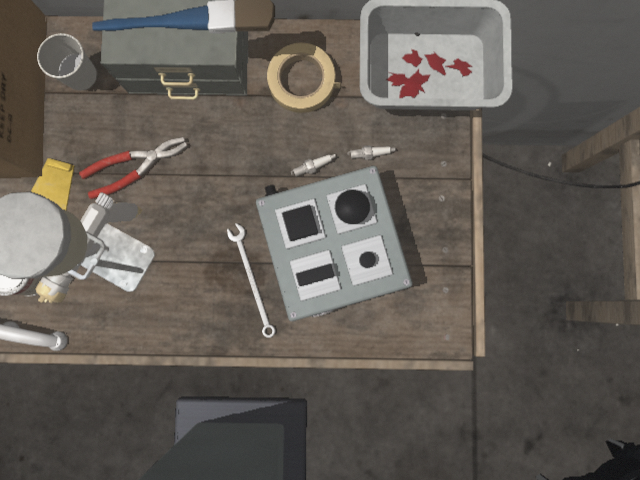

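View pics/b.png

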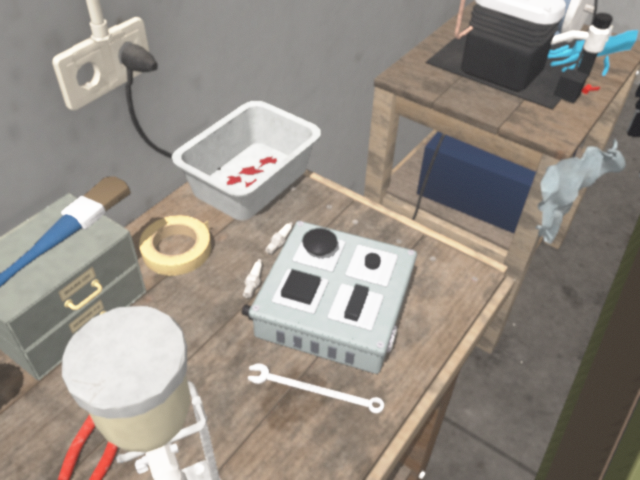

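The top view shows the grey box with the square key at about (300,222), stop mushroom (352,207), bar (318,273) and round key (369,260). The scene view agrees. I'll refine the positions with a dark-blob centroid and a square-grid check.

Run:
```python
from h import *
for cam,P in [("top",[(369,260),(300,222),(318,273)]),("scene",[(373,261),(300,287),(356,302)])]:
    c=read_camera(cam); g=cv2.cvtColor(c["color"],cv2.COLOR_RGB2GRAY)
    n,l,s,ce=cv2.connectedComponentsWithStats((g<60).astype(np.uint8))
    X=[]
    for nm,p in zip(N,P):
        k=l[p[1],p[0]]; m=ce[k]+.5
        X.append(ray(c,[m[1]/480,m[0]/640],.089)); print(cam,nm,k,m.round(1),s[k],X[-1].round(4))
    print([np.linalg.norm(X[i]-X[j]).round(4) for i,j in [(0,2),(1,2),(0,1)]], np.arctan2(*(X[2]-X[0])[1::-1]))
o=observe();Q=R.from_quat(o["tcp_rot"]).as_matrix();print(Q.round(3),read_camera("wrist")["T_tool_cam"])
```

```text
top round_key_top 215 [368.  259.8] [360 252  15  15 169] [ 0.4987 -0.2829  0.089 ]
top square_key_top 201 [300.6 223.2] [283 206  35  35 828] [ 0.5509 -0.1836  0.089 ]
top bar_key_top 227 [315.9 274.8] [297 265  37  21 397] [ 0.4757 -0.2073  0.089 ]
[np.float64(0.0789), np.float64(0.0789), np.float64(0.1122)] 1.866396760269508
scene round_key_top 0 [317.5 242. ] [     0      0    640    480 303585] [ 0.5811 -0.2604  0.089 ]
scene square_key_top 0 [317.5 242. ] [     0      0    640    480 303585] [ 0.5811 -0.2604  0.089 ]
scene bar_key_top 0 [317.5 242. ] [     0      0    640    480 303585] [ 0.5811 -0.2604  0.089 ]
[np.float64(0.0), np.float64(0.0), np.float64(0.0)] 0.0
[[ 0.897  0.441  0.   ]
 [ 0.441 -0.897 -0.   ]
 [-0.     0.    -1.   ]] [[-1.04991247e-03 -9.64613768e-01 -2.63664896e-01  6.55789549e-02]
 [ 9.99999392e-01 -1.10193776e-03  4.94283084e-05  2.62476211e-04]
 [-3.38221533e-04 -2.63664683e-01  9.64614338e-01 -1.42082227e-01]
 [ 0.00000000e+00  0.00000000e+00  0.00000000e+00  1.00000000e+00]]
```

Request:
step_arm(
  commands="2.7 -0.8 0 0 0 0;5.4 -1.7 0 0 0 0;8.1 -2.5 0 0 0 0;10.8 -3.3 0 0 0 0;13.5 -4.2 0 0 0 0;16.1 -5 0 0 0 0;18.8 -5.8 0 0 0 0;21.5 -6.7 0 0 0 0;24.2 -7.5 0.5 0 0 0;27 -8.4 1 0 0 0;30 -9.3 1.5 0 0 0;32.3 -10 2 0 0 0",
  hand=0,
)

```text
time: 1.65
position: [0.501, -0.2822, 0.2113]
tcp_rot: [0.974, 0.227, 0.001, 0.0]
ft_force: [0.2, 1.1, -0.3]
grip_width: 0.0001
```

Request:
step_arm(
  commands="0 0 0 0 0 0;0 0 0 0 0 0;0 0 0 0 0 0",
)

```text
time: 1.9
position: [0.4991, -0.2841, 0.2113]
tcp_rot: [0.974, 0.227, -0.0, 0.0]
ft_force: [-0.6, -0.3, -0.0]
grip_width: 0.0001
```

Run:
```python
from h import *
c=find("wrist");o=observe();print({k:o[k] for k in("time","position","tcp_rot","ft_force","grip_width")},R.from_quat(o["tcp_rot"]).as_matrix().round(3))
cv2.imwrite("pics/c.png",c["color"][...,::-1])
g=cv2.cvtColor(c["color"],cv2.COLOR_RGB2GRAY)
n,l,s,ce=cv2.connectedComponentsWithStats((g<60).astype(np.uint8))
for k in range(1,n):
    if s[k][4]>600: print(s[k],ce[k].round(1),ray(c,[(ce[k][1]+.5)/480,(ce[k][0]+.5)/640],.089,o).round(4))
```

```text
wrist round_key_top 0.87 [313. 234.] [ 0.4992 -0.2823  0.089 ]
wrist square_key_top 0.59 [221. 109.] [ 0.5523 -0.1837  0.089 ]
wrist bar_key_top 0.82 [215. 216.] [ 0.4786 -0.2085  0.089 ]
wrist stop_key_top 0.58 [334. 127.] [ 0.5759 -0.261   0.104 ]
{'time': 2.15, 'position': array([ 0.49876418, -0.28473599,  0.21160712]), 'tcp_rot': array([9.74201841e-01, 2.25678353e-01, 7.37908347e-05, 2.21915305e-04]), 'ft_force': array([ 0.29581912, -0.36902975,  0.19075013]), 'grip_width': -0.0002577032611423757} [[ 0.898  0.44   0.   ]
 [ 0.44  -0.898 -0.   ]
 [ 0.     0.    -1.   ]]
[ 499    0   93   53 1100] [549.4  22.3] [ 0.7    -0.3624  0.089 ]
[ 297   90   72   75 3137] [337. 127.] [ 0.5779 -0.2645  0.089 ]
[ 555  188   85  188 5703] [615.1 306. ] [ 0.5534 -0.5359  0.089 ]
[    0   285   640   195 69724] [318.6 415.9] [ 0.3474 -0.3631  0.089 ]
```

View pics/c.png

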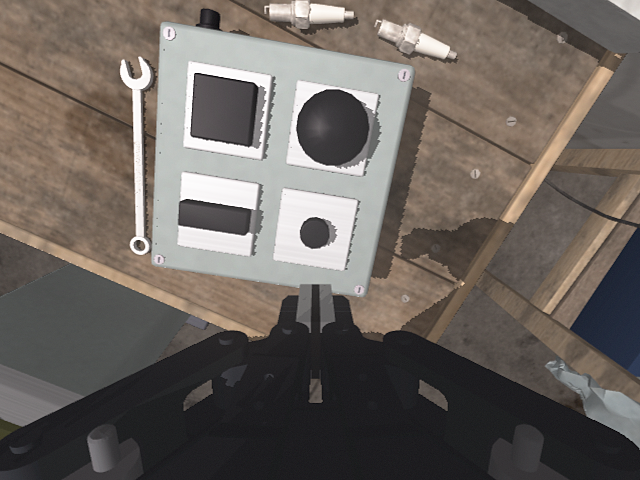

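Wrist view shows round (313,234), bar (215,216), square (221,109) and stop (334,127), matching the earlier fixes within 3 mm. Descending on the round key.

Request:
step_arm(
  commands="0.1 -0.15 2 0 0 0;0.1 -0.15 5 0 0 0;0.1 -0.15 8 0 0 0;0.1 -0.15 10.5 0 0 0;0.1 -0.15 11.5 0 0 0;0.1 -0.15 11.9 0 0 0;0.1 -0.15 12.2 0 0 0;0.1 -0.15 12.5 0 0 0;0.1 -0.15 12.8 0 0 0;0.1 -0.15 12.9 0 0 0;0.1 -0.15 12.9 0 0 0;0.1 -0.15 12.9 0 0 0",
)

```text
time: 3.15
position: [0.5003, -0.2829, 0.0834]
tcp_rot: [0.974, 0.226, 0.001, 0.001]
ft_force: [-0.7, -1.3, 2.7]
grip_width: -0.0004
```

Request:
step_arm(
  commands="0 0 0.15 0 0 0;0 0 0.3 0 0 0;0 0 0.35 0 0 0;0 0 0.35 0 0 0;0 0 0.35 0 0 0",
)

```text
time: 3.57
position: [0.5004, -0.2829, 0.0809]
tcp_rot: [0.974, 0.226, 0.001, 0.001]
ft_force: [-4.0, -0.5, 14.8]
grip_width: 0.0002
```

Bottom stop reached at 14.8 N, z 0.081. Lifting clear and going over to the square key.

Request:
step_arm(
  commands="0 0 -0.8 0 0 0;0 0 -2 0 0 0;0 0 -4.5 0 0 0;0 0 -7 0 0 0;1.5 -1.1 -7 0 0 0;4 -3 -7 0 0 0;6.5 -4.8 -7 0 0 0;8.3 -6.2 -7 0 0 0;8.95 -6.65 -7 0 0 0;8.95 -6.65 -7 0 0 0;8.95 -6.65 -7 0 0 0",
)

```text
time: 4.48
position: [0.5503, -0.1827, 0.1484]
tcp_rot: [0.974, 0.227, -0.0, -0.0]
ft_force: [-0.3, -0.3, -0.5]
grip_width: -0.0001
```

Run:
```python
from h import *
c=find("wrist");o=observe();print({k:o[k] for k in("time","position","ft_force")})
cv2.imwrite("pics/d.png",c["color"][...,::-1])
```

```text
wrist round_key_top 0.67 [412. 386.] [ 0.4992 -0.2815  0.089 ]
wrist round_key_top 0.23 [315. 257.] [ 0.5523 -0.1822  0.089 ]
wrist square_key_top 0.82 [314. 256.] [ 0.5523 -0.1815  0.089 ]
wrist bar_key_top 0.46 [415. 386.] [ 0.5002 -0.283   0.089 ]
wrist stop_key_top 0.92 [455. 284.] [ 0.577  -0.2593  0.104 ]
{'time': 4.7333, 'position': array([ 0.55008464, -0.18397109,  0.14869767]), 'ft_force': array([ 0.218914  ,  0.00720207, -0.48581217])}
```

View pics/d.png

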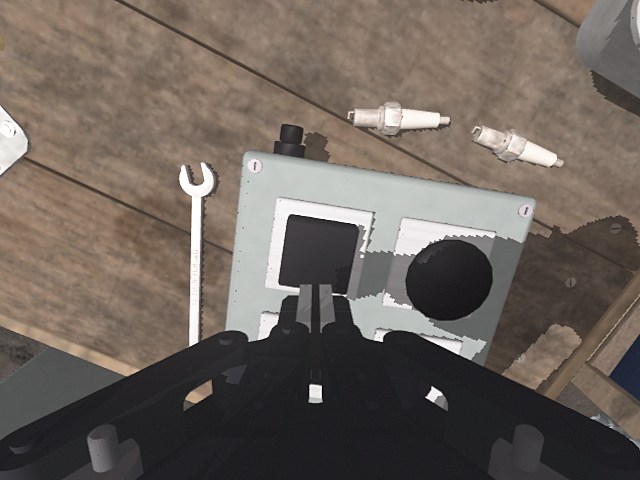

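The wrist view shows the square key at about (320,252) right ahead of the fingertips; it's aligned within about 2 mm. Pressing.

Request:
step_arm(
  commands="0.2 0 2 0 0 0;0.2 0 4 0 0 0;0.2 0 5.2 0 0 0;0.2 0 5.7 0 0 0;0.2 0 6 0 0 0;0.2 0 6.3 0 0 0;0.2 0 6.6 0 0 0;0.2 0 6.85 0 0 0;0.2 0 6.95 0 0 0;0.2 0 7 0 0 0;0.2 0 7 0 0 0;0.2 0 7 0 0 0",
)

```text
time: 5.73
position: [0.5524, -0.1825, 0.0809]
tcp_rot: [0.974, 0.227, 0.0, 0.001]
ft_force: [-5.2, -0.6, 11.7]
grip_width: 0.0
```

Fully down (11.7 N). Now the bar key.

Request:
step_arm(
  commands="0 0 -0.8 0 0 0;0 0 -2 0 0 0;0 0 -4.5 0 0 0;0 0 -7 0 0 0;-1.5 -0.2 -7 0 0 0;-3.5 -0.5 -7 0 0 0;-5.5 -0.7 -7 0 0 0;-7.2 -0.9 -7 0 0 0;-7.9 -1 -7 0 0 0;-7.9 -1 -7 0 0 0;-7.9 -1 -7 0 0 0",
)

```text
time: 6.65
position: [0.478, -0.2082, 0.1493]
tcp_rot: [0.974, 0.226, 0.001, 0.0]
ft_force: [0.1, -0.9, 0.6]
grip_width: -0.0002
```

Run:
```python
from h import *
c=find("wrist");o=observe();print({k:o[k] for k in("time","position","ft_force")})
cv2.imwrite("pics/e.png",c["color"][...,::-1])
```

```text
wrist round_key_top 0.64 [436. 280.] [ 0.4992 -0.2818  0.089 ]
wrist square_key_top 0.81 [330. 126.] [ 0.5514 -0.1818  0.089 ]
wrist bar_key_top 0.72 [310. 260.] [ 0.4767 -0.2057  0.089 ]
wrist stop_key_top 0.92 [486. 147.] [ 0.5766 -0.2589  0.104 ]
{'time': 6.9, 'position': array([ 0.47809754, -0.20777051,  0.14878534]), 'ft_force': array([0.93465409, 1.12925067, 0.64322374])}
```

View pics/e.png

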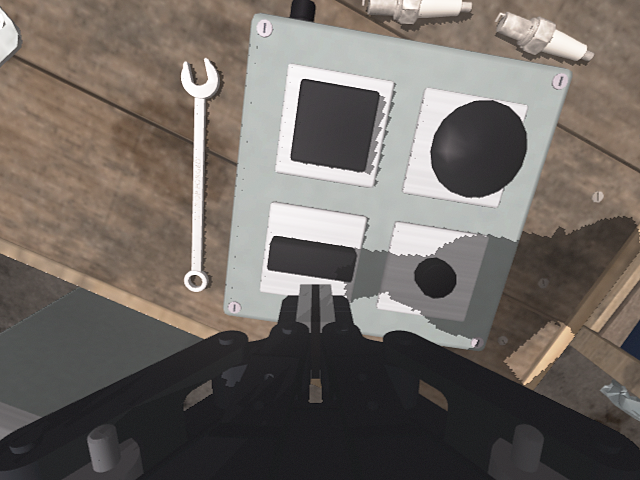

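The bar key is centred at about (311,257), in line with the fingertips, and the round and square keys look back up. Pressing.

Request:
step_arm(
  commands="0 -0.1 2 0 0 0;0 -0.1 4 0 0 0;0 -0.1 5.2 0 0 0;0 -0.1 5.7 0 0 0;0 -0.1 6 0 0 0;0 -0.1 6.3 0 0 0;0 -0.1 6.6 0 0 0;0 -0.1 6.85 0 0 0;0 -0.1 6.95 0 0 0;0 -0.1 7 0 0 0;0 -0.1 7 0 0 0;0 -0.1 7 0 0 0",
)

```text
time: 7.9
position: [0.477, -0.2069, 0.0809]
tcp_rot: [0.974, 0.226, 0.001, 0.0]
ft_force: [-3.2, 4.5, 15.2]
grip_width: 0.0
```

Request:
step_arm(
  commands="0 0 -0.8 0 0 0;0 0 -2 0 0 0;0 0 -4.5 0 0 0;0 0 -7 0 0 0;0 0 -10 0 0 0;0 0 -12 0 0 0;0 0 -12 0 0 0;0 0 -12 0 0 0;0 0 -12 0 0 0",
)

```text
time: 8.65
position: [0.4764, -0.2069, 0.1985]
tcp_rot: [0.974, 0.226, -0.0, 0.0]
ft_force: [0.2, 0.0, -0.8]
grip_width: -0.0001
```

Run:
```python
from h import *
c=find("wrist");o=observe();print({k:o[k] for k in("time","position","ft_force","qd")})
cv2.imwrite("pics/f.png",c["color"][...,::-1])
```

```text
wrist square_key_top 0.76 [334. 130.] [ 0.5519 -0.1844  0.089 ]
wrist bar_key_top 0.75 [316. 240.] [ 0.4766 -0.2083  0.089 ]
wrist bar_key_top 0.38 [419. 257.] [ 0.4985 -0.2841  0.089 ]
wrist stop_key_top 0.87 [455. 148.] [ 0.5761 -0.2607  0.104 ]
{'time': 8.9, 'position': array([ 0.47601415, -0.20666969,  0.19759745]), 'ft_force': array([ 0.0157508 , -0.29538384,  0.20173327]), 'qd': array([-0.0003088 , -0.00174099, -0.00581742,  0.00196597,  0.00094193,
       -0.00068407])}
```

View pics/f.png

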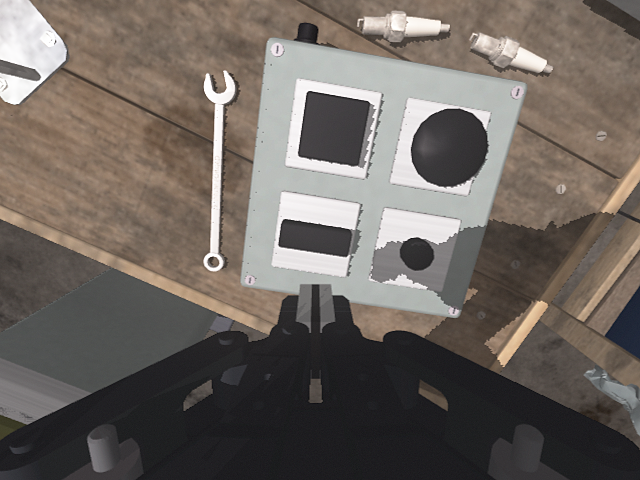

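All four keys look up, with bar at (316,238), round (417,254), square (333,128) and stop (449,147). The arm is clear and touching nothing, so I'm handing in.

```bash
python3 -c "from station import *; print(job_done())"
```

```text
the job is handed in; nothing more can be done
None
```

I pressed the round, square and bar keys in that order with closed fingers, and lifted at least 6 cm clear after each press. The job is handed in at about 9 s of the allowed 56 s.

- **Full presses:** each key reached its bottom stop, with the TCP at z = 0.0809 m. The contact forces were 14.8 N, 11.7 N and 15.2 N, against 4.5 N needed to bottom a key.
- **Last checks:** the final wrist picture shows all four keys looking up. The arm was still, about 11 cm above the keys, with near-zero wrist force. The stop button was never approached.
- **Disagreements:** the network mislabelled a key now and then with low confidence. In the final picture it did not report the round key by name and gave that spot as a second, weak "bar". The pictures and the 80 mm key spacing settled which key was which.

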